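# Swing the bowl's handle off the air pump and click its dial to five

## Robot

A 7-joint arm with a two-finger parallel gripper is mounted at the origin on the work surface. World frame = base frame: x ahead of the robot, y to its left, z up, the work surface at z = 0. Lengths are in m, angles in rad, forces in N, time in s.
With the tool pointing down it reaches from about 0.4 to 0.9 m from the base axis. Payload 5.6 kg.
Tool frame: the origin (TCP) lies at the very end of the fingers, on their centre line; the grasp point (between the pads) lies 19 mm behind it; x points along the fingers, y is the direction in which the jaws open and shut, and the axes are right-handed (so a half turn about x gives the same grasp; the last joint's range is limited). The gripper opens to 92 mm and grips with 3 to 60 N. Pads are 20 mm wide; open, the fingers measure 128 mm over their backs; the gripper's body (75 mm by 189 mm) begins 69 mm behind the grasp point.
Start: joints at [1.23, 0.468, -0.012, 1.603, 0.006, 1.071, -0.056], TCP at [0.191, -0.621, 0.215] pointing down, gripper open.
Joint ranges: [-2.53, 2.53], [-0.31, 2.02], [-1.57, 1.55], [0.28, 2.44], [-1.29, 4.43], [0.15, 1.84], [-2.92, 2.92]. Speed limits (rad/s): [2.57, 2.57, 3.14, 3.14, 3.14, 3.14, 3.14].

## Interface

Orientations are given as a unit quaternion [w, x, y, z].
In Python, from workcell import manip gives the robot as it stands.
- The arm moves only by the tool arm_command, never from a script. Its argument "motion" is a list of rows, each a list of 3 entries, a list of its own where there are three numbers: the shift along the tool's x, y, z in m, then the turn, a rotation vector about the tool's x, y, z in degrees, then the opening, from -1 (shut) to 1 (fully open), so that 0 is half open. A call has 1 to 10 rows; each row shifts and turns the pose as measured when the row begins, along the tool's axes as they then stand; what a row does not reach is not made up. A row lasts 1/12 s, in which the tool goes at most 41.7 mm and 7.16 degrees, less where a joint would pass 70% of its speed; a pose out of reach is approached as far as the arm can. A call is refused whole if a number of a shift passes 0.0417 or a number of a turn 7.16, either way. A call with a gripper value outside its range is refused whole. The fingers move at their own pace and stop on an object; "squeeze" is the grip in N (left out, the last holds). Time passes only in rows, so rows that do not move let the fingers close. It gives the time, the measured TCP pose, the force and the opening at its end, in the units of the state.
- manip.sense(): the state, without advancing time (a new reading comes with each control period).
- manip.get_image(name): name is "scene" or "top"; returns a dict with "pixels" (384x512x3 uint8, red, green, blue), "range_z" (384x512 float32, m along the optical axis (not along the pixel's ray), 0 where there is no reading), "mtx" (3x3 intrinsics, pixels), "k1" (the pictures are not rectified: a ray, as slopes to the right and down, at radius r is drawn at 1 + k1 r^2 times it, then the intrinsics apply), "R" (3x3) and "t" (3): a world point X has camera coordinates R X + t. Camera axes: x right, y down, z forward; pixel columns grow to the right and rows downward; lengths in m; the calibration is good to about 2 mm. A picture is of the moment at which its call begins.
- manip.job_done(): hands the job in, once; it reports no verdict.
The state is a dict: "t": time; "qpos": joint angles; "qd": joint speeds; "joint_efforts": joint torques, N m; "tcp_pos": TCP position; "orientation": TCP orientation; "force": force on the tool from outside, world axes, zero at the start; "ft_torque": the same for the moment, N m; "gripper_width": opening from 0.0 (shut) to 1.0 (fully open).
Only numpy, scipy, OpenCV 4.12 (cv2) and the standard library are available. Lean on these libraries where they do the work, as an engineer would, in place of code of your own. Each camera call takes 0.05 s, during which the arm holds its last target.

## Task

On the shelf by the aquarium, push the stainless bowl's handle round until no part of it is over the air pump any more, leaving the bowl standing about where it is. Then push the pump's dial lever clockwise, counting clicks from the round off mark, and leave it resting in the fifth click, never going past that click. The dial lever and pump must not knock against the bowl or its handle, and the other things on the shelf stay as they are.

Things in the scene. Friction and masses are not known exactly. Their poses are not given: they have to be found in the camera images.
- pump: grey air pump, fixed: a flat box 150 x 150 mm, 48 mm high, with a round white dial face on top. Origin: centre of its underside. Its +x points from the dial's axis to the off mark. Marks on the face, up to 72 mm from the axis: a black dot (off), then clockwise from above six black bars of growing length, 30 degrees apart (clicks 1 to 6)
- dial (a joint): dial angle, rad, growing clockwise seen from above: lever along the pump's +x at 0 (off), one click per 0.5236, click 5 at 2.618, click 6 the last. Starts in off, click 1 or 2. Spring detent: up to 0.15 N m (3 N at 50 mm) to leave a click; pushed half a step (0.26 rad) on, it springs by itself into the next click
- dial_axis (a point): point on the dial's vertical axis (the pump's centre), 84 mm above the shelf, at the height of the lever's top
- lever_end (a point): outer end of the dial's black lever, 70 mm from the axis, at mid height (70 mm above the shelf). The lever is an upright bar 12 mm thick, from 22 mm behind the axis to 70 mm before it, 56 to 84 mm above the shelf, on a round boss of 24 mm radius whose top is 58 mm above the shelf; white line on top.
- pan: loose stainless bowl with a long handle, 0.3 to 0.6 kg: 102 mm across the rim, 58 mm high, foot 76 mm across. Origin: centre of its underside. Handle: flat bar along its +x, 14 mm wide, 62 to 70 mm above the shelf, from 50 to 170 mm from the bowl's centre; starts over the pump in the lever's way. A sideways push far out on the handle turns the bowl nearly about its centre
- handle_tip (a point): free end of the bowl's handle, 170 mm from the bowl's centre, 66 mm above the shelf
- handle_mid (a point): point on the bowl's handle 110 mm from the bowl's centre, 66 mm above the shelf
- jar: white ceramic jar with lid and ball knob, 88 mm across, 106 mm high, loose, upright; origin: centre of its underside; to be left alone
- dispenser: grey plastic press-button dispenser, 76 x 72 mm, 158 mm high with its button, nose 12 mm out on its -x side; loose, upright; origin: centre of its underside; to be left alone
- cleaner: black magnetic glass cleaner lying flat, 60 (x) x 100 (y) mm, 35 mm high with its grip; loose; origin: centre of its underside; to be left alone
- scoop: turquoise plastic scoop lying flat, 170 mm along its x, 60 mm wide, 32 mm high; loose; origin: underside, near its middle; to be left alone

How it is judged:
On the way, in this order (a step that is already met when the one before it is completed fails the run):
1. the bowl's handle no longer lies over the pump, and the dial is still at or below click 2 ((x of handle_tip in the frame of pump below -0.075 m or x of handle_tip in the frame of pump above 0.075 m or y of handle_tip in the frame of pump below -0.075 m or y of handle_tip in the frame of pump above 0.075 m) and (x of handle_mid in the frame of pump below -0.075 m or x of handle_mid in the frame of pump above 0.075 m or y of handle_mid in the frame of pump below -0.075 m or y of handle_mid in the frame of pump above 0.075 m) and value of joint dial below 1.3 rad), for 0.2 s.
2. the dial rests in click 5 (value of joint dial between 2.518 and 2.718 rad), for 0.2 s.
At the end, for the whole second after the job is handed in: Dial rests in click 5 (2.618 +- 0.1 rad); tip and middle of the handle lie outside the pump's 150 mm square seen from above; bowl upright, at rest, its centre within 60 mm of its start; jar, dispenser, cleaner and scoop within 30 mm of their starts, not tipped (under 0.2 rad) (all of step 2 and (x of handle_tip in the frame of pump below -0.075 m or x of handle_tip in the frame of pump above 0.075 m or y of handle_tip in the frame of pump below -0.075 m or y of handle_tip in the frame of pump above 0.075 m) and (x of handle_mid in the frame of pump below -0.075 m or x of handle_mid in the frame of pump above 0.075 m or y of handle_mid in the frame of pump below -0.075 m or y of handle_mid in the frame of pump above 0.075 m) and velocity of joint dial between -0.1 and 0.1 rad/s and angle between pan's own z axis and vertical below 0.15 rad and distance of pan from where it was at the start of the episode below 0.06 m and linear speed of pan below 0.02 m/s and distance of each of jar, dispenser, cleaner, scoop from where it was at the start of the episode below 0.03 m and angle between each of jar, dispenser, cleaner, scoop's own z axis and vertical below 0.2 rad); the robot touches nothing.
It fails at once if the dial is pushed past click 5 (more than 0.3 rad beyond) (value of joint dial above 2.918 rad).
It fails at once if the pump or its dial lever knocks against the bowl or handle (over 1 N) (contact force between pump and pan above 1 N).
It fails at once if the bowl is tipped (over 0.5 rad) (angle between pan's own z axis and vertical above 0.5 rad).
It fails at once if a bystander is shoved more than 30 mm or tipped over (distance of any of jar, dispenser, cleaner, scoop from where it was at the start of the episode above 0.03 m or angle between any of jar, dispenser, cleaner, scoop's own z axis and vertical above 0.5 rad).
It also fails if it takes over 54 s, if anything falls off the work surface, if the arm or the gripper's body presses on something with over 40 N, if the wrist force passes 120 N, or if a joint passes its speed limit or range.

## Working session

There is one attempt and no reset: what is moved stays moved. The work goes in short steps, Python scripts to look and compute and a tool call to move; the robot and the scene stay as the last step left them, time stands still between calls to the robot, and variables do not carry over. Pictures are saved under pics/ and viewed, and the job is handed in when it is done.

Besides the shell and the picture viewer there is one more tool, called after "Call:" as a command line: name --argument value ..., lists and objects as JSON in quotes. arm_command: Moves the arm, as the interface text tells. Its arguments: {"type":"object","properties":{"motion":{"type":"array"},"squeeze":{"type":"number"}},"required":["motion"]}

```bash
mkdir -p pics; ls; cat > h.py <<'E'
import numpy as np, cv2
from workcell import manip
def grab(n,f):
    im=manip.get_image(n); np.savez(f'pics/{f}.npz',**{k:np.asarray(v) for k,v in im.items()})
    cv2.imwrite(f'pics/{f}.png',cv2.cvtColor(im['pixels'],cv2.COLOR_RGB2BGR)); return im
def load(f): return dict(np.load(f'pics/{f}.npz'))
def ray(im,u,v):
    K=im['mtx']; x=(u-K[0,2])/K[0,0]; y=(v-K[1,2])/K[1,1]
    d=np.array([float(im['k1']),0,0,0]); 
    p=cv2.undistortPoints(np.array([[[float(u),float(v)]]]),K,d)[0,0]
    return np.array([p[0],p[1],1.])
def at_z(im,u,v,z):
    R,t=im['R'],im['t']; c=-R.T@t; d=R.T@ray(im,u,v); return c+d*(z-c[2])/d[2]
def by_depth(im,u,v):
    R,t=im['R'],im['t']; return R.T@(ray(im,u,v)*im['range_z'][int(round(v)),int(round(u))]-t)
def proj(im,X):
    X=np.asarray(X,float).reshape(-1,3); rv=cv2.Rodrigues(im['R'])[0]
    return cv2.projectPoints(X,rv,im['t'],im['mtx'],np.array([float(im['k1']),0,0,0]))[0][:,0]
def crop(f,u0,v0,w,h,s,out):
    a=cv2.imread(f'pics/{f}.png')[v0:v0+h,u0:u0+w]; cv2.imwrite(f'pics/{out}.png',cv2.resize(a,None,fx=s,fy=s,interpolation=cv2.INTER_CUBIC))
E
python3 - <<'E'
from h import *
print(manip.sense())
for n in('scene','top'):
    im=grab(n,n+'0'); print(n,im['mtx'],im['k1'],-im['R'].T@im['t'])
E
```

```text
pics
{'t': 0.0, 'qpos': array([ 1.23003473,  0.4684205 , -0.01159157,  1.60361225,  0.0060253 ,
        1.07137926, -0.05628698]), 'qd': array([-0.00078128,  0.00074735, -0.00068293,  0.00055327,  0.00095297,
       -0.00242065,  0.00027038]), 'joint_efforts': array([ 9.04177123e-04, -5.20568812e+01, -1.18720604e-02, -2.43749124e+01,
       -5.65845834e-02,  1.71680306e-02,  1.46487973e-04]), 'tcp_pos': array([ 0.19044764, -0.62087012,  0.21361694]), 'orientation': array([-0.10425488, -0.69914066, -0.10548311,  0.69943304]), 'force': array([ 0.39027772, -0.22042301, -0.44696287]), 'ft_torque': array([-0.00973709,  0.00241267, -0.00794553]), 'gripper_width': 1.0026982976871184}
scene [[432.961484     0.         260.70770256]
 [  0.         432.961484   190.67696422]
 [  0.           0.           1.        ]] -0.10661555008886554 [ 0.99552006 -0.40501131  0.94139246]
top [[446.49637574   0.         254.55758779]
 [  0.         446.49637574 190.50087997]
 [  0.           0.           1.        ]] -0.011486700505930347 [0.41308971 0.05103485 1.23774632]
```

View pics/scene0.png

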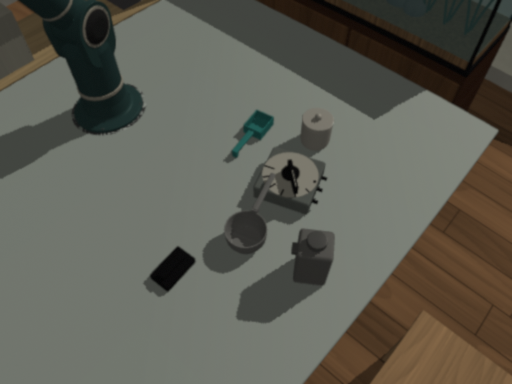

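View pics/top0.png

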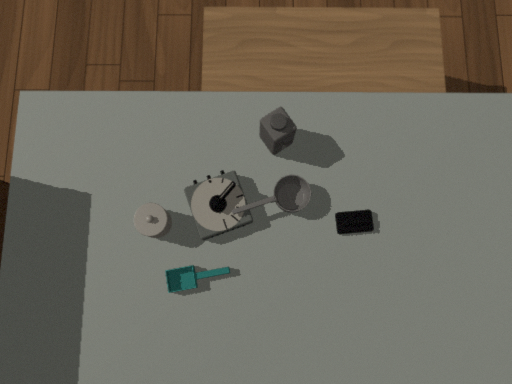

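The scene view shows the pump (~290,180) with the bowl at (245,232) and its handle over the pump. In the top view the pump is at (218,205), the bowl at (292,194), the jar at (152,220), the scoop at (200,278), the dispenser at (278,130) and the cleaner at (354,222). I'll enlarge both.

```bash
python3 - <<'E'
from h import *
crop('top0',170,150,150,110,5.3,'top0c'); crop('scene0',210,130,140,130,4.5,'scene0c')
im=load('top0')
for n,z,(u,v) in [('pumpaxis',.084,(218,204)),('bowl',.058,(292,194)),('jar',.1,(152,219)),('scoop',.02,(200,275)),('disp',.158,(279,122)),('clean',.03,(354,222))]:
    print(n,at_z(im,u,v,z).round(3),by_depth(im,u,v).round(3))
print(proj(im,[[0,0,0],[.3,0,0],[0,-.3,0]]))
E
```

```text
pumpaxis [0.596 0.147 0.084] [0.598 0.148 0.072]
bowl [ 0.628 -0.049  0.058] [ 0.637 -0.053  0.007]
jar [0.553 0.315 0.1  ] [0.553 0.314 0.102]
scoop [0.413 0.197 0.02 ] [0.413 0.197 0.025]
disp [ 0.795 -0.009  0.158] [ 0.796 -0.009  0.155]
clean [ 0.556 -0.219  0.03 ] [ 0.556 -0.217  0.037]
[[273.67183022 439.23411296]
 [273.3705682  318.19829223]
 [390.73021846 439.58165091]]
```

View pics/top0c.png

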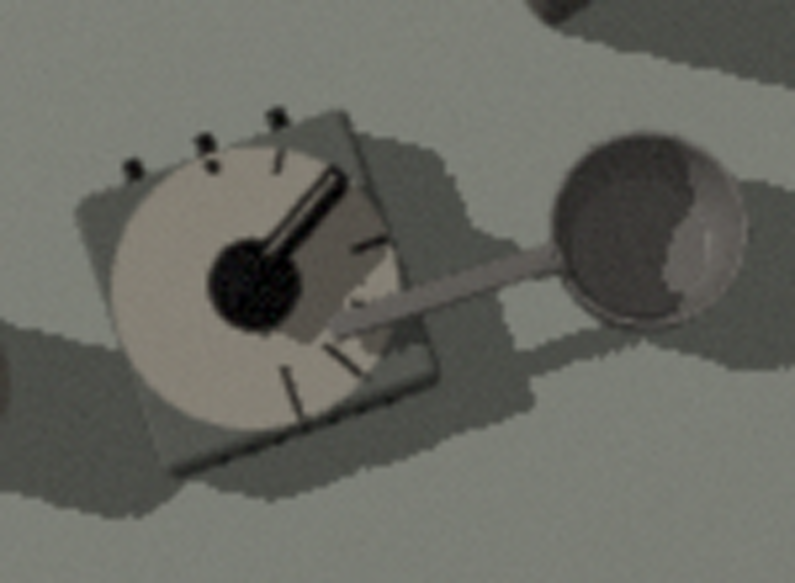

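View pics/scene0c.png

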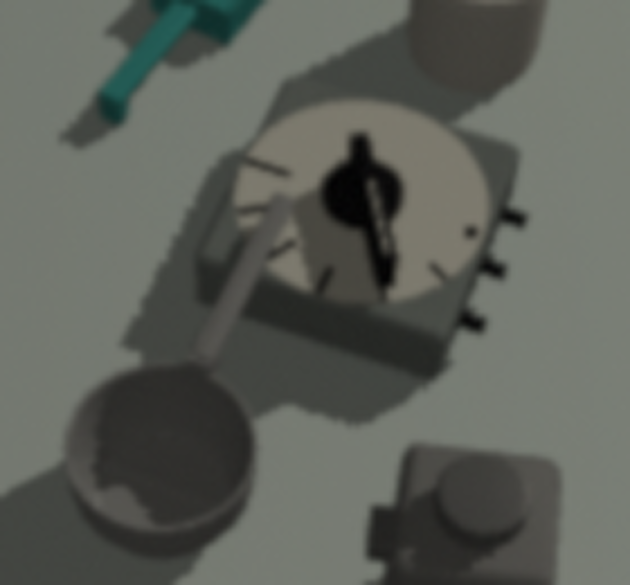

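```bash
python3 - <<'E'
from h import *
from scipy.spatial.transform import Rotation as Ro
im=load('top0')
c=lambda x,y:(170+(x+.5)/5.3-.5,150+(y+.5)/5.3-.5)
P=lambda x,y,z:at_z(im,*c(x,y),z).round(4)
cor=[P(80,210,.048),P(345,113,.048),P(437,375,.048),P(173,472,.048)]
print('pump corners',cor,'mean',np.mean(cor,0)); 
for i in range(4): print(np.linalg.norm(cor[i]-cor[i-1]))
print('off',P(212,167,.05),'bar6',P(300,413,.05),P(287,368,.05),'bar3 out',P(387,238,.05),P(352,249,.05))
print('lever end',P(338,173,.084), 'bar1',P(281,152,.05),P(277,172,.05))
print('bowl centre',P(650,231,.058),'handle tip',P(335,325,.07),'handle root',P(555,262,.07))
for k in [(470,287)]: print(by_depth(im,*c(*k)))
s=manip.sense(); print(Ro.from_quat(s['orientation'],scalar_first=True).as_matrix().round(4))
E
```

```text
pump corners [array([0.6414, 0.2417, 0.048 ]), array([0.6931, 0.1067, 0.048 ]), array([0.5574, 0.0584, 0.048 ]), array([0.5079, 0.1905, 0.048 ])] mean [0.59995  0.149325 0.048   ]
0.1429814323609887
0.14456102517622102
0.14403950846903085
0.14106969908523942
off [0.6639 0.1744 0.05  ] bar6 [0.5376 0.1272 0.05  ] [0.5604 0.1341 0.05  ] bar3 out [0.6273 0.0843 0.05  ] [0.6215 0.1021 0.05  ]
lever end [0.6539 0.1081 0.084 ] bar1 [0.6719 0.1392 0.05  ] [0.6614 0.141  0.05  ]
bowl centre [ 0.6301 -0.0492  0.058 ] handle tip [0.5795 0.1092 0.07  ] handle root [ 6.119e-01 -5.000e-04  7.000e-02]
[0.59879699 0.04203011 0.07134804]
[[-6.000e-04  2.934e-01 -9.560e-01]
 [ 1.500e-03 -9.560e-01 -2.934e-01]
 [-1.000e+00 -1.600e-03  1.000e-04]]
```

The lever starts in click 2 and the pump yaw is about 20°. The handle points at 107.7° and lines up with the tool's y axis. I'll move over with the fingers shut.

Call:
arm_command --motion '[[[0,-0.026,-0.029],[0,0,0],-1],[[0,-0.026,-0.029],[0,0,0],-1],[[0,-0.026,-0.029],[0,0,0],-1],[[0,-0.026,-0.029],[0,0,0],-1],[[0,-0.026,-0.029],[0,0,0],-1],[[0,-0.026,-0.029],[0,0,0],-1],[[0,-0.026,-0.029],[0,0,0],-1],[[0,-0.026,-0.029],[0,0,0],-1],[[0,-0.026,-0.029],[0,0,0],-1],[[0,-0.026,-0.029],[0,0,0],-1]]'

```text
t: 0.93
tcp_pos: [0.3912, -0.2809, 0.208]
orientation: [-0.097, -0.697, -0.099, 0.703]
force: [1.4, -0.6, -0.3]
gripper_width: 0.301
```

Call:
arm_command --motion '[[[0,-0.026,-0.029],[0,0,0],-1],[[0,-0.026,-0.029],[0,0,0],-1],[[0,-0.026,-0.029],[0,0,0],-1],[[0,-0.026,-0.029],[0,0,0],-1],[[0,-0.026,-0.029],[0,0,0],-1],[[0,-0.026,-0.029],[0,0,0],-1],[[0,-0.026,-0.029],[0,0,0],-1],[[0,-0.026,-0.029],[0,0,0],-1],[[0,-0.026,-0.029],[0,0,0],-1],[[0,-0.016,-0.019],[0,0,0],-1]]'

```text
t: 1.77
tcp_pos: [0.5969, 0.0569, 0.2052]
orientation: [-0.097, -0.696, -0.1, 0.704]
force: [0.3, -0.1, 0.0]
gripper_width: 0.008
```

Call:
arm_command --motion '[[[0,0,0],[0,0,0],-1],[[0,0,0],[0,0,0],-1]]'

```text
t: 1.93
tcp_pos: [0.598, 0.0645, 0.2038]
orientation: [-0.099, -0.696, -0.105, 0.704]
force: [-0.2, -0.6, 0.2]
gripper_width: 0.005
```

```bash
cat >> h.py <<'E'
from scipy.spatial.transform import Rotation as Ro
def to_tool(target,s=None,push_deg=None):
    s=s or manip.sense(); R=Ro.from_quat(s['orientation'],scalar_first=True).as_matrix()
    d=R.T@(np.asarray(target)-s['tcp_pos'])
    print('t',round(s['t'],2),'tcp',s['tcp_pos'].round(4),'F',s['force'].round(2),'w',round(s['gripper_width'],3),'q7',s['qpos'][6].round(3))
    print('tool x axis',R[:,0].round(3),'z dir deg',np.degrees(np.arctan2(R[1,2],R[0,2])).round(2)); print('tool shift',d.round(4))
    # fix tilt + yaw
    yaw=np.arctan2(R[1,2],R[0,2]) if push_deg is None else np.radians(push_deg)
    z=np.array([np.cos(yaw),np.sin(yaw),0]); x=np.array([0,0,-1.]); Rt=np.column_stack([x,np.cross(z,x),z])
    print('turn deg',np.degrees(Ro.from_matrix(R.T@Rt).as_rotvec()).round(2))
E
python3 -c "
from h import *
to_tool([.617,.093,.1],push_deg=197.7)"
```

```text
t 1.93 tcp [0.598  0.0645 0.2038] F [-0.19 -0.62  0.16] w 0.005 q7 -1.587
tool x axis [-0.013  0.006 -1.   ] z dir deg -163.42
tool shift [ 0.1038 -0.0209 -0.0274]
turn deg [-1.12  0.58  0.56]
```

Call:
arm_command --motion '[[[0.0,-0.021,-0.027],[-1.1,0.6,0.6],-1],[[0.03,0,0],[0,0,0],-1],[[0.03,0,0],[0,0,0],-1],[[0.02,0,0],[0,0,0],-1],[[0,0,0],[0,0,0],-1]]'

```text
t: 2.35
tcp_pos: [0.6181, 0.0866, 0.1218]
orientation: [0.109, 0.7, 0.105, -0.698]
force: [-0.8, -0.3, -0.7]
gripper_width: 0.005
```

```bash
python3 - <<'E'
from h import *
to_tool([.617,.093,.058],push_deg=197.7)
for n in('top','scene'): grab(n,n+'1')
crop('top1',170,150,150,110,5.3,'top1c'); crop('scene1',210,100,140,130,4.5,'scene1c')
E
```

```text
t 2.35 tcp [0.6181 0.0866 0.1218] F [-0.84 -0.29 -0.73] w 0.005 q7 -1.658
tool x axis [ 0.003 -0.005 -1.   ] z dir deg -162.62
tool shift [ 0.0638 -0.0068 -0.0008]
turn deg [-0.32 -0.06 -0.29]
```

View pics/scene1c.png

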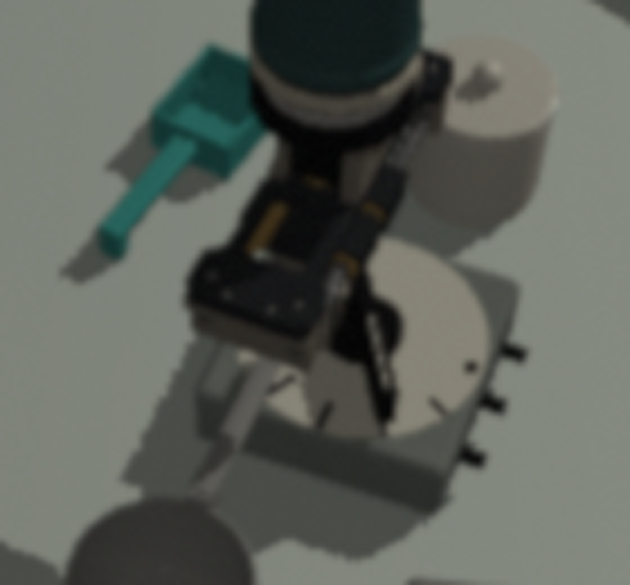

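View pics/top1c.png

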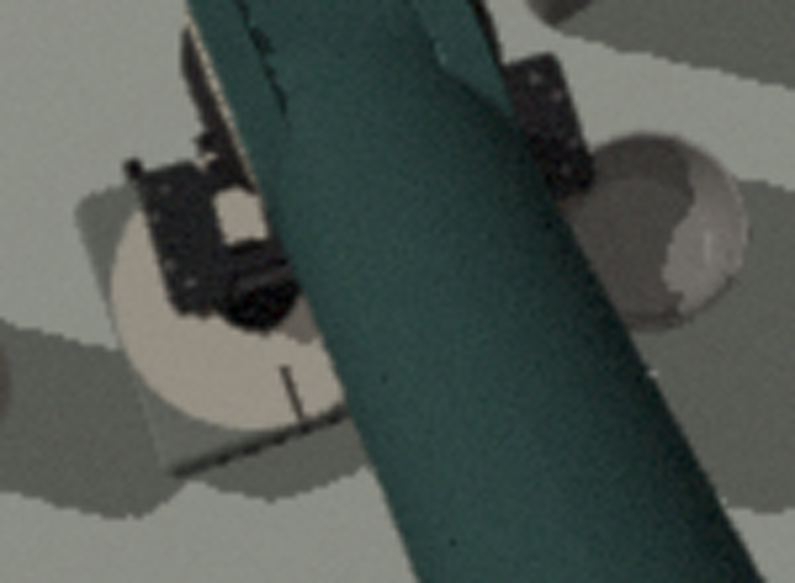

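Scene crop: the gripper body (260,300) sits above the handle and the lever end (385,410) is clear. The top view is mostly hidden by the arm. I'll descend beside the handle.

Call:
arm_command --motion '[[[0.0,-0.007,0],[-0.3,0,-0.3],-1],[[0.02,0,0],[0,0,0],-1],[[0.02,0,0],[0,0,0],-1],[[0.01,0,0],[0,0,0],-1],[[0,0,0],[0,0,0],-1]]'

```text
t: 2.87
tcp_pos: [0.6244, 0.0937, 0.0842]
orientation: [0.107, 0.707, 0.108, -0.691]
force: [-0.9, 0.5, 0.3]
gripper_width: 0.004
```

```bash
python3 -c "
from h import *
to_tool([.617,.093,.058],push_deg=197.7)"
```

```text
t 2.87 tcp [0.6244 0.0937 0.0842] F [-0.95  0.46  0.32] w 0.004 q7 -1.682
tool x axis [ 0.022  0.004 -1.   ] z dir deg -162.52
tool shift [ 0.026  -0.0016  0.0079]
turn deg [-0.22 -1.27 -0.15]
```

Call:
arm_command --motion '[[[0.01,0,0.005],[0,-1.2,0],-1],[[0.008,0,0],[0,0,0],-1],[[0.006,0,0],[0,0,0],-1],[[0,0,0],[0,0,0],-1]]'

```text
t: 3.2
tcp_pos: [0.6218, 0.0924, 0.0624]
orientation: [0.108, 0.701, 0.106, -0.697]
force: [-0.9, 0.3, -0.3]
gripper_width: 0.002
```

```bash
python3 -c "
from h import *
to_tool([.617,.093,.058],push_deg=197.7)"
```

```text
t 3.2 tcp [0.6218 0.0924 0.0624] F [-0.91  0.28 -0.28] w 0.002 q7 -1.692
tool x axis [ 0.006 -0.002 -1.   ] z dir deg -162.55
tool shift [ 0.0043 -0.002   0.0045]
turn deg [-0.25 -0.28 -0.2 ]
```

Call:
arm_command --motion '[[[0.003,-0.001,0.006],[-0.2,-0.3,-0.2],-1],[[0.001,0,0.006],[0,0,0],-1],[[0.001,0,0.005],[-1,0,0],-1],[[0,-0.0006,0.005],[-2,0,0],-1],[[0,-0.0006,0.005],[-2,0,0],-1],[[0,-0.0006,0.005],[-2,0,0],-1]]'

```text
t: 3.7
tcp_pos: [0.5887, 0.0844, 0.0576]
orientation: [0.154, 0.691, 0.154, -0.69]
force: [0.1, 0.1, -0.1]
gripper_width: 0.008
```

```bash
cat >> h.py <<'E'
def bowlrel(c=(.630,-.049)):
    s=manip.sense(); r=s['tcp_pos'][:2]-np.array(c); R=Ro.from_quat(s['orientation'],scalar_first=True).as_matrix()
    print('r',np.linalg.norm(r).round(4),'ang',np.degrees(np.arctan2(r[1],r[0])).round(1),'z dir',(np.degrees(np.arctan2(R[1,2],R[0,2]))%360).round(1),'F',s['force'].round(2))
E
python3 -c "
from h import *
to_tool([.617,.093,.058]);bowlrel()
grab('top','top2');grab('scene','scene2');crop('top2',170,150,150,110,5.3,'top2c'); crop('scene2',190,120,150,130,4.5,'scene2c')
"
```

```text
t 3.7 tcp [0.5887 0.0844 0.0576] F [ 0.13  0.14 -0.12] w 0.008 q7 -1.583
tool x axis [ 0.001  0.    -1.   ] z dir deg -154.86
tool shift [-0.0004  0.0042 -0.0292]
turn deg [-0.   -0.06 -0.01]
r 0.1396 ang 107.2 z dir 205.1 F [ 0.13  0.14 -0.12]
```

View pics/scene2c.png

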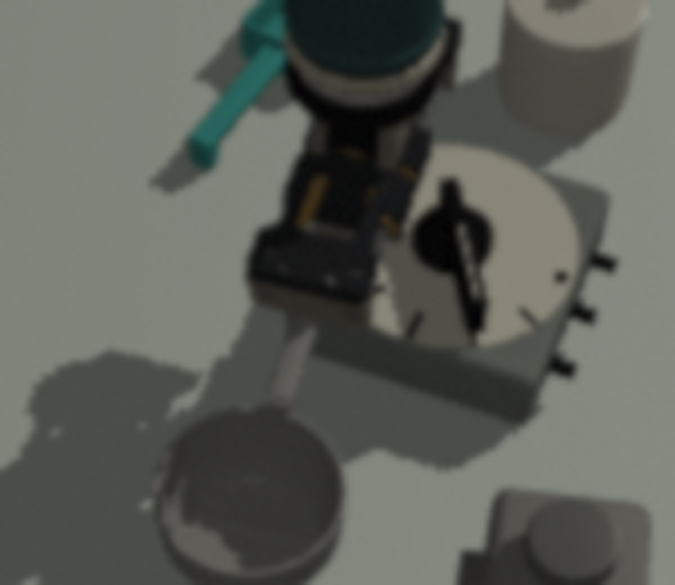

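The handle seems to have turned slightly, and the force is small. Continuing the arc.

Call:
arm_command --motion '[[[0,-0.0006,0.006],[-2.4,0,0],-1],[[0,-0.0006,0.006],[-2.4,0,0],-1],[[0,-0.0006,0.006],[-2.4,0,0],-1],[[0,-0.0006,0.006],[-2.4,0,0],-1],[[0,-0.0006,0.006],[-2.4,0,0],-1],[[0,-0.0006,0.006],[-2.4,0,0],-1],[[0,-0.0006,0.006],[-2.4,0,0],-1],[[0,-0.0006,0.006],[-2.4,0,0],-1]]'

```text
t: 4.47
tcp_pos: [0.547, 0.0622, 0.0597]
orientation: [0.27, 0.657, 0.269, -0.651]
force: [0.3, 0.4, 0.3]
gripper_width: 0.004
```

```bash
python3 -c "
from h import *
to_tool([.617,.093,.058]);bowlrel()
grab('top','top3');grab('scene','scene3');crop('top3',170,150,150,110,5.3,'top3c'); crop('scene3',190,120,150,130,4.5,'scene3c')
"
```

```text
t 4.47 tcp [0.547  0.0622 0.0597] F [0.32 0.45 0.32] w 0.004 q7 -1.28
tool x axis [ 0.008  0.002 -1.   ] z dir deg -135.2
tool shift [ 0.0023  0.0275 -0.0714]
turn deg [-0.   -0.39 -0.22]
r 0.1388 ang 126.7 z dir 224.8 F [0.32 0.45 0.32]
```

View pics/scene3c.png

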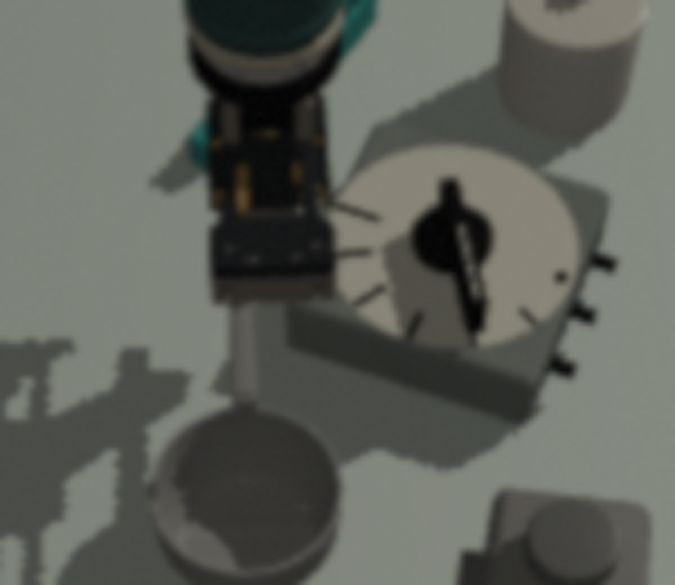

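View pics/top3c.png

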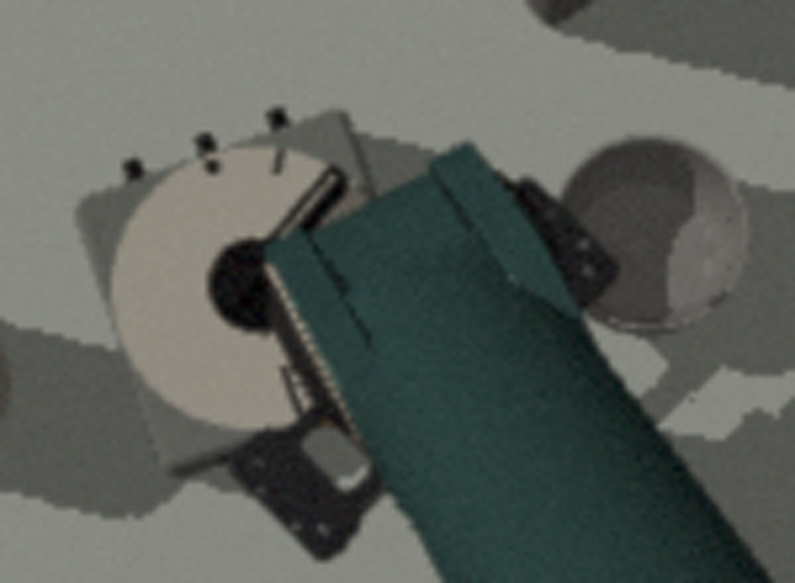

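The bowl stays at crop (650,235), about 2 mm from its start, and the handle turns with the finger. Continuing another ~25°.

Call:
arm_command --motion '[[[0.002,-0.0006,0.006],[-2.4,-0.3,-0.2],-1],[[0,-0.0006,0.006],[-2.4,0,0],-1],[[0,-0.0006,0.006],[-2.4,0,0],-1],[[0,-0.0006,0.006],[-2.4,0,0],-1],[[0,-0.0006,0.006],[-2.4,0,0],-1],[[0,-0.0006,0.006],[-2.4,0,0],-1],[[0,-0.0006,0.006],[-2.4,0,0],-1],[[0,-0.0006,0.006],[-2.4,0,0],-1],[[0,-0.0006,0.005],[-2,0,0],-1],[[0,0,0.003],[-1,0,0],-1]]'

```text
t: 5.4
tcp_pos: [0.5142, 0.022, 0.0594]
orientation: [0.39, 0.593, 0.39, -0.586]
force: [-0.3, 0.6, 0.4]
gripper_width: 0.004
```

```bash
python3 -c "
from h import *
to_tool([.617,.093,.058]);bowlrel()
grab('top','top4');grab('scene','scene4');crop('top4',170,150,150,110,5.3,'top4c'); crop('scene4',150,100,190,150,4,'scene4c')
"
```

```text
t 5.4 tcp [0.5142 0.022  0.0594] F [-0.29  0.63  0.35] w 0.004 q7 -0.895
tool x axis [ 0.009  0.004 -1.   ] z dir deg -113.04
tool shift [ 0.0026  0.0668 -0.1056]
turn deg [-0.   -0.41 -0.36]
r 0.1358 ang 148.5 z dir 247.0 F [-0.29  0.63  0.35]
```

View pics/scene4c.png

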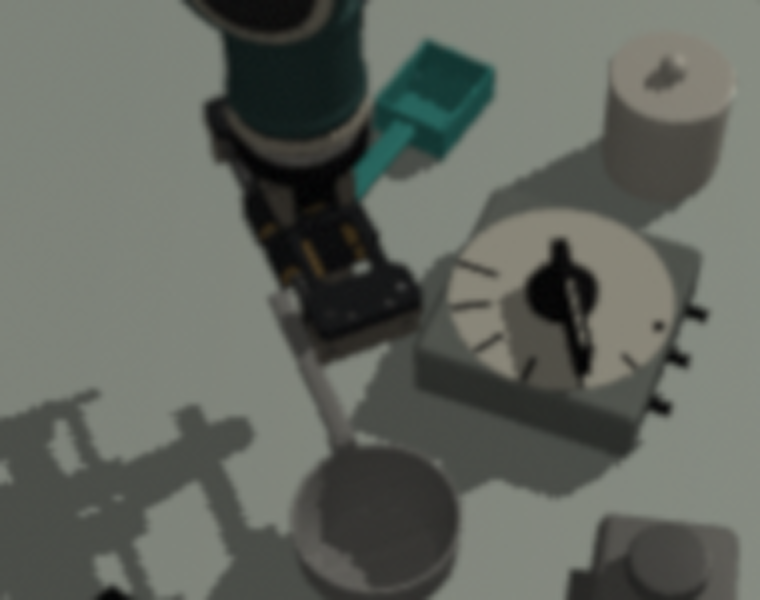

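View pics/top4c.png

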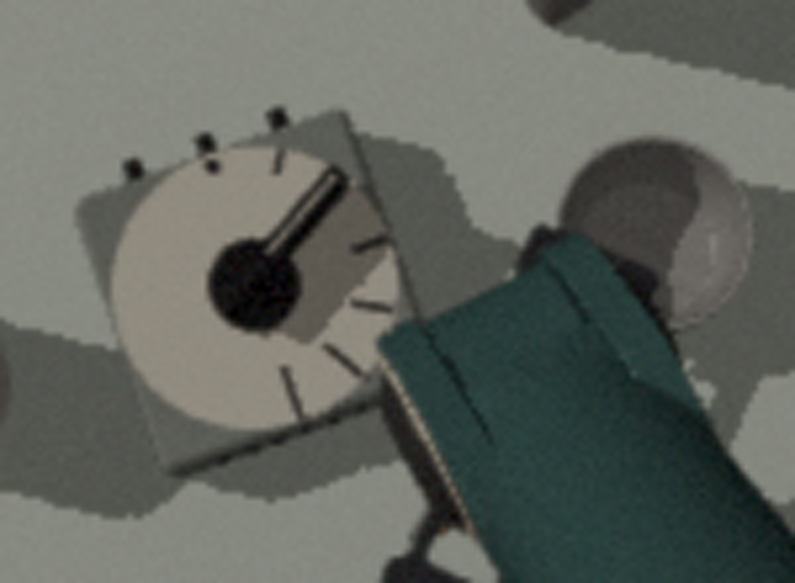

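The handle now clears the pump, with a visible gap at crop (340,380), and the bowl has moved about 4 mm. I'll back off, rise and go to the lever's counter-clockwise side.

Call:
arm_command --motion '[[[0,0,-0.01],[0,0,0],-1],[[-0.01,0,-0.01],[0,0,0],-1],[[-0.03,0,0],[0,0,0],-1],[[-0.03,0,0],[4,0,0],-1],[[-0.02,0,0],[4,0,0],-1],[[0,0,0],[4,0,0],-1],[[0,0,0],[4,0,0],-1]]'

```text
t: 6.08
tcp_pos: [0.5254, 0.0506, 0.1576]
orientation: [0.299, 0.645, 0.302, -0.635]
force: [-0.2, 0.0, -0.9]
gripper_width: 0.002
```

```bash
python3 -c "
from h import *
to_tool([.658,.141,.13],push_deg=231)
grab('top','top5');grab('scene','scene5');crop('top5',170,150,150,110,5.3,'top5c'); crop('scene5',150,100,190,150,4,'scene5c')
"
```

```text
t 6.08 tcp [0.5254 0.0506 0.1576] F [-0.22  0.   -0.94] w 0.002 q7 -1.092
tool x axis [ 0.011  0.01  -1.   ] z dir deg -129.73
tool shift [ 0.03    0.0441 -0.1539]
turn deg [-0.73 -0.84 -0.13]
```

View pics/scene5c.png

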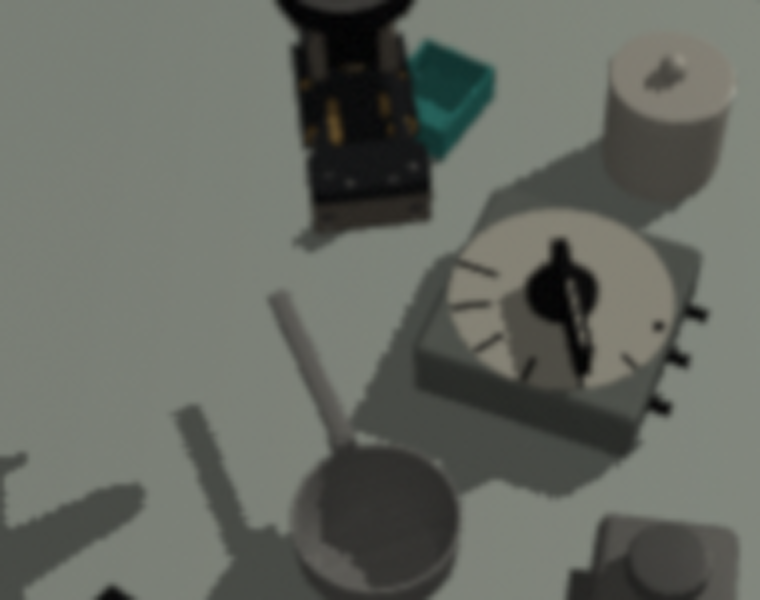

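The handle is off the pump: tip at (278,295), well clear of the corner at (420,350). Measuring it while crossing to the lever.

```bash
python3 - <<'E'
from h import *
im=load('scene5'); c=lambda x,y:(150+(x+.5)/4-.5,100+(y+.5)/4-.5)
ps=np.array([.600,.149]); a=np.radians(20.2); X=np.array([np.cos(a),np.sin(a)]); Y=np.array([-X[1],X[0]])
for n,z,k in [('tip',.066,(276,294)),('root',.07,(342,442)),('bowl',.058,(377,520)),('axis',.084,(561,285)),('leverend',.084,(586,367))]:
    p=at_z(im,*c(*k),z); d=p[:2]-ps; print(n,p.round(4),'pump frame',round(d@X,4),round(d@Y,4))
E
```

```text
tip [0.4781 0.0174 0.066 ] pump frame -0.1599 -0.0814
root [ 0.5877 -0.0355  0.07  ] pump frame -0.0752 -0.169
bowl [ 0.6347 -0.0554  0.058 ] pump frame -0.038 -0.2038
axis [0.6147 0.1334 0.084 ] pump frame 0.0084 -0.0197
leverend [0.6657 0.096  0.084 ] pump frame 0.0433 -0.0725
```

Call:
arm_command --motion '[[[0,0.009,-0.031],[-0.7,-0.8,0],-1],[[0,0.009,-0.031],[0,0,0],-1],[[0,0.009,-0.031],[0,0,0],-1],[[0,0.009,-0.031],[0,0,0],-1],[[0,0.008,-0.028],[0,0,0],-1],[[0,0,0],[0,0,0],-1]]'

```text
t: 6.68
tcp_pos: [0.6574, 0.1485, 0.1567]
orientation: [-0.31, -0.634, -0.309, 0.637]
force: [-0.4, -0.8, 0.2]
gripper_width: 0.009
```

```bash
python3 - <<'E'
from h import *
to_tool([.658,.141,.066],push_deg=231)
E
```

```text
t 6.68 tcp [0.6574 0.1485 0.1567] F [-0.35 -0.77  0.23] w 0.009 q7 -1.208
tool x axis [-0.003 -0.004 -1.   ] z dir deg -128.08
tool shift [0.0907 0.0051 0.0051]
turn deg [ 0.92  0.26 -0.02]
```

```bash
python3 - <<'E'
from h import *
im=load('scene5'); c=lambda x,y:(150+(x+.5)/4-.5,100+(y+.5)/4-.5)
print('boss ctr',at_z(im,*c(562,293),.058).round(4))
print('off',at_z(im,*c(658,326),.05).round(4))
f=lambda p:(4*(p-np.array([150,100])+.5)-.5).round(0)
ax=np.array([.600,.149])
L=lambda a,r,z:[ax[0]+r*np.cos(np.radians(a)),ax[1]+r*np.sin(np.radians(a)),z]
for a in(-37.5,-40):
    print('scene: lever end top',f(proj(im,[L(a,.07,.084),L(a,0,.058),L(a,-.022,.084)])))
    t=load('top0'); print('top',(5.3*(proj(t,[L(a,.07,.084),L(a,0,.058),L(a,-.022,.084)])-np.array([170,150])+.5)-.5).round(0))
E
```

```text
boss ctr [0.6077 0.1453 0.058 ]
off [0.6664 0.1715 0.05  ]
scene: lever end top [[584. 347.]
 [557. 283.]
 [551. 231.]]
top [[341. 170.]
 [258. 288.]
 [226. 314.]]
scene: lever end top [[579. 348.]
 [557. 283.]
 [553. 231.]]
top [[346. 174.]
 [258. 288.]
 [224. 313.]]
```

```bash
python3 - <<'E'
from h import *
crop('scene5',260,140,70,60,11,'sc5d'); crop('top0',195,170,60,50,13,'t0d')
E
```

```text
(no output)
```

View pics/sc5d.png

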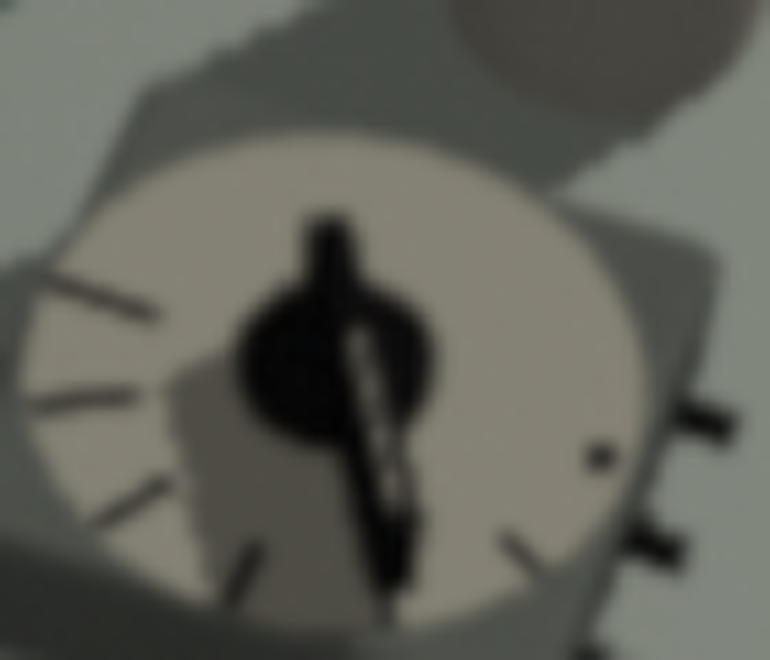

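View pics/t0d.png

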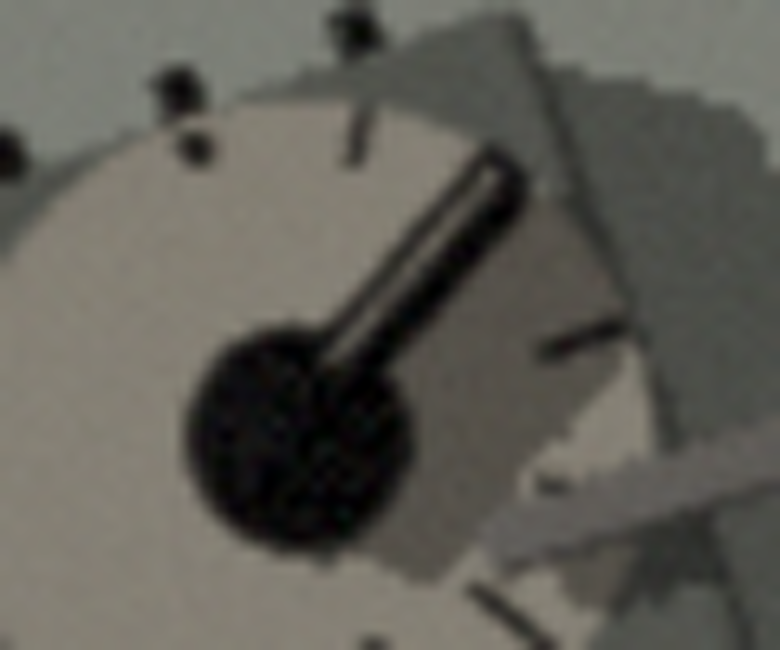

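```bash
python3 - <<'E'
from h import *
s=load('scene5');t=load('top0')
S=lambda x,y,z:at_z(s,260+(x+.5)/11-.5,140+(y+.5)/11-.5,z).round(4)
T=lambda x,y,z:at_z(t,195+(x+.5)/13-.5,170+(y+.5)/13-.5,z).round(4)
print('boss',S(335,362,.058),T(300,440,.058))
print('off',S(600,457,.05),T(197,150,.05))
print('bar1 in/out',S(507,540,.05),T(352,162,.05))
print('lever end',S(393,528,.084),T(496,158,.084), T(505,185,.076))
print('bar6',S(155,315,.05),S(48,282,.05)); print('bar3',S(258,548,.05),T(540,355,.05))
print('bar5 in',S(135,397,.05),T(475,587,.05))
print(np.median([by_depth(s,*(260+x/11,140+y/11))[2] for x,y in [(480,250),(500,300),(200,220)]]))
E
```

```text
boss [0.6066 0.1461 0.058 ] [0.6014 0.1507 0.058 ]
off [0.6662 0.1715 0.05  ] [0.6639 0.1742 0.05  ]
bar1 in/out [0.665  0.1385 0.05  ] [0.6615 0.1417 0.05  ]
lever end [0.657  0.1033 0.084 ] [0.6554 0.1099 0.084 ] [0.6514 0.1083 0.076 ]
bar6 [0.5627 0.133  0.05  ] [0.5375 0.1233 0.05  ]
bar3 [0.6243 0.0983 0.05  ] [0.6208 0.1019 0.05  ]
bar5 in [0.5752 0.1116 0.05  ] [0.5721 0.1147 0.05  ]
0.048417861160505234
```

The two views differ by about 3 mm, so I'll use the average: axis (0.603, 0.1485), lever at about -39.5°. Descending beside the lever.

```bash
python3 -c "
from h import *
to_tool([.661,.138,.066],push_deg=230.5)"
```

```text
t 6.68 tcp [0.6574 0.1485 0.1567] F [-0.35 -0.77  0.23] w 0.009 q7 -1.208
tool x axis [-0.003 -0.004 -1.   ] z dir deg -128.08
tool shift [0.0907 0.0093 0.0056]
turn deg [ 1.42  0.26 -0.02]
```

Call:
arm_command --motion '[[[0.02,0.009,0.004],[1.3,0.3,0],-1],[[0.02,0,0],[0,0,0],-1],[[0.02,0,0],[0,0,0],-1],[[0,0,0],[0,0,0],-1]]'

```text
t: 7.02
tcp_pos: [0.6618, 0.1455, 0.0943]
orientation: [0.305, 0.638, 0.307, -0.637]
force: [-0.6, -1.3, -0.7]
gripper_width: 0.007
```

```bash
python3 -c "
from h import *
to_tool([.661,.138,.066],push_deg=230.5)"
```

```text
t 7.02 tcp [0.6618 0.1455 0.0943] F [-0.64 -1.32 -0.71] w 0.007 q7 -1.237
tool x axis [-0.     0.003 -1.   ] z dir deg -128.74
tool shift [0.0283 0.0041 0.0064]
turn deg [ 0.76 -0.13  0.14]
```

Call:
arm_command --motion '[[[0.011,0.004,0.003],[0.8,0,0],-1],[[0.01,0,0],[0,0,0],-1],[[0.006,0,0],[0,0,0],-1],[[0,0,0],[0,0,0],-1]]'

```text
t: 7.35
tcp_pos: [0.6626, 0.141, 0.0665]
orientation: [0.301, 0.64, 0.303, -0.639]
force: [-0.8, -0.6, -0.5]
gripper_width: 0.003
```

```bash
cat >> h.py <<'E'
def lev(ax=(.603,.1485),yaw=20.5):
    s=manip.sense(); R=Ro.from_quat(s['orientation'],scalar_first=True).as_matrix(); r=s['tcp_pos'][:2]-np.array(ax)
    loc=R.T@np.append(r,0); zd=np.degrees(np.arctan2(R[1,2],R[0,2]))%360
    # tool frame: lever along -y?, radial outward
    rr=np.hypot(*r); a=np.degrees(np.arctan2(r[1],r[0]))
    print('rel r',rr.round(4),'ang',a.round(1),'y,z comp',loc[1:].round(4),'zdir',zd.round(1),'tcp',s['tcp_pos'].round(4),'F',s['force'].round(2),'t',round(s['t'],2))
    # lever angle if in contact: face plane at tool +z +10mm; find clockwise dial angle
    best=None
    C=[s['tcp_pos'][:2]+R[:2,1]*y+R[:2,2]*.010 for y in np.linspace(-.018,.018,37)]
    for d in np.radians(np.arange(0,200,.5)):
        w=np.radians(yaw)-d; u=np.array([np.cos(w),np.sin(w)]); n=np.array([-u[1],u[0]]) # ccw normal
        if min(((c-ax)@n for c in C if -.03<(c-ax)@u<.07),default=1)>=.006 and (np.mean(C,0)-ax)@u>0 : best=d
    if best is not None: print('max free dial angle deg so far (lever touching beyond pushes)',np.degrees(best),'rad',round(best,3))
E
python3 -c "
from h import *
to_tool([.661,.138,.066],push_deg=230.5);lev()
grab('scene','scene6');crop('scene6',200,80,150,120,5,'scene6c')"
```

```text
t 7.35 tcp [0.6626 0.141  0.0665] F [-0.78 -0.63 -0.53] w 0.003 q7 -1.254
tool x axis [-0.001  0.004 -1.   ] z dir deg -129.44
tool shift [0.0004 0.0007 0.0033]
turn deg [ 0.06 -0.13  0.18]
rel r 0.0601 ang -7.2 y,z comp [ 0.0508 -0.0321] zdir 230.6 tcp [0.6626 0.141  0.0665] F [-0.78 -0.63 -0.53] t 7.35
max free dial angle deg so far (lever touching beyond pushes) 126.0 rad 2.199
```

View pics/scene6c.png

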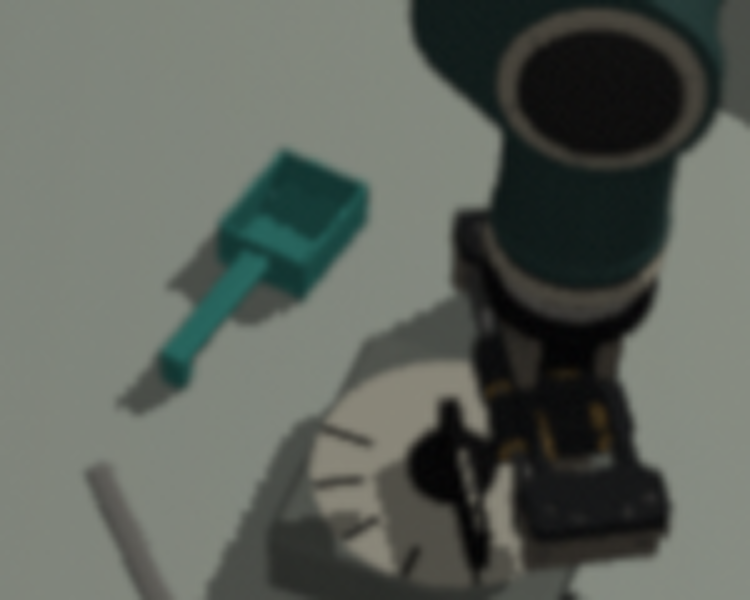

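Call:
arm_command --motion '[[[0,0,0.005],[0,0,0],-1],[[0,0,0.005],[0,0,0],-1],[[0,0,0.003],[0,0,0],-1],[[0,0,0],[0,0,0],-1]]'

```text
t: 7.73
tcp_pos: [0.6551, 0.1307, 0.0696]
orientation: [0.301, 0.641, 0.303, -0.638]
force: [-0.1, -0.0, -0.7]
gripper_width: 0.005
```

```bash
sed -i 's/if min(((c-ax)@n/if best is None and min(((c-ax)@n/; s/max free dial.*beyond pushes)/dial angle at contact/' h.py
python3 -c "
from h import *
lev()"
```

```text
rel r 0.0551 ang -18.9 y,z comp [ 0.0516 -0.0193] zdir 230.6 tcp [0.6551 0.1307 0.0696] F [-0.09 -0.01 -0.73] t 7.73
dial angle at contact 57.5 rad 1.004
```

Call:
arm_command --motion '[[[0.002,0,0.003],[0,0,0],-1],[[0.001,0.0007,0.0022],[2.5,0,0],-1],[[0,0.0007,0.0022],[2.5,0,0],-1],[[0,0.0007,0.0022],[2.5,0,0],-1],[[0,0.0007,0.0022],[2.5,0,0],-1],[[0,0.0007,0.0022],[2.5,0,0],-1],[[0,0.0007,0.0022],[2.5,0,0],-1],[[0,0,0],[0,0,0],-1]]'

```text
t: 8.4
tcp_pos: [0.6579, 0.1304, 0.0725]
orientation: [0.207, 0.689, 0.22, -0.658]
force: [0.1, 0.2, -0.7]
gripper_width: 0.003
```

```bash

python3 -c "
from h import *
lev()
grab('scene','scene7');grab('top','top7');crop('scene7',230,120,100,90,7,'scene7c')"
```

```text
rel r 0.0578 ang -18.2 y,z comp [ 0.0464 -0.0344] zdir 215.2 tcp [0.6579 0.1304 0.0725] F [ 0.1   0.23 -0.67] t 8.4
dial angle at contact 59.5 rad 1.038
```

View pics/scene7c.png

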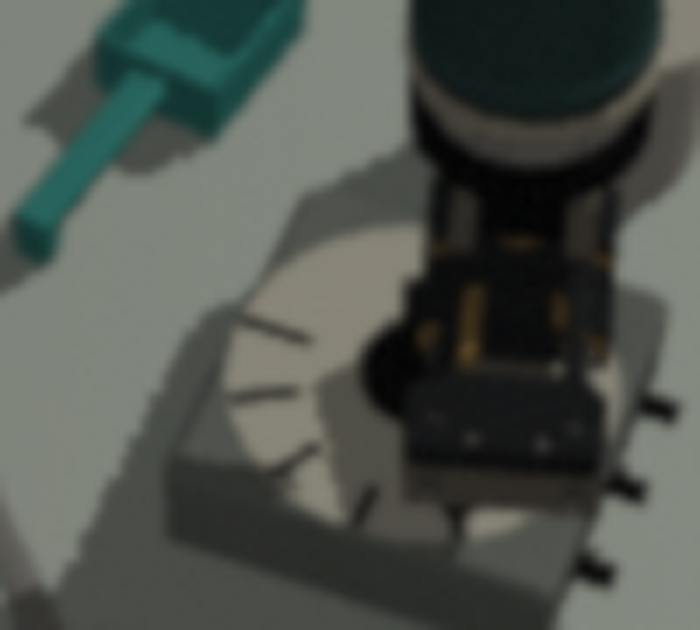

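Small 2 mm row shifts were stalled by the detent because the controller is compliant, and the lever is still in click 2. I'll push with larger translation-only rows.

Call:
arm_command --motion '[[[0.005,-0.005,0],[0,0,0],-1],[[0.002,0,0.006],[0,0,0],-1],[[0.001,0,0.006],[0,0,0],-1]]'

```text
t: 8.75
tcp_pos: [0.6476, 0.1288, 0.0653]
orientation: [0.209, 0.691, 0.222, -0.656]
force: [2.4, 0.2, 0.4]
gripper_width: 0.002
```

```bash

python3 -c "
from h import *
lev();to_tool([.66,.14,.066])"
```

```text
rel r 0.0488 ang -23.8 y,z comp [ 0.0419 -0.0249] zdir 215.5 tcp [0.6476 0.1288 0.0653] F [2.37 0.15 0.4 ] t 8.75
dial angle at contact 67.0 rad 1.169
t 8.75 tcp [0.6476 0.1288 0.0653] F [2.37 0.15 0.4 ] w 0.002 q7 -1.47
tool x axis [ 0.042  0.032 -0.999] z dir deg -144.51
tool shift [ 0.0001 -0.0019 -0.0166]
turn deg [ 0.   -3.01  0.11]
```

Call:
arm_command --motion '[[[0,0,0.005],[0,-2,0],-1],[[0,0,0.005],[0,-1,0],-1],[[0,0,0.005],[0,0,0],-1]]'

```text
t: 9.0
tcp_pos: [0.6335, 0.1183, 0.0642]
orientation: [-0.215, -0.672, -0.216, 0.674]
force: [5.3, 3.6, -2.1]
gripper_width: 0.006
```

```bash

python3 -c "
from h import *
lev();to_tool([.66,.14,.066])
grab('scene','scene8');crop('scene8',230,120,100,90,7,'scene8c')"
```

```text
rel r 0.0429 ang -44.7 y,z comp [ 0.0423 -0.0073] zdir 215.5 tcp [0.6335 0.1183 0.0642] F [ 5.31  3.56 -2.07] t 9.0
dial angle at contact 96.00000000000001 rad 1.676
t 9.0 tcp [0.6335 0.1183 0.0642] F [ 5.31  3.56 -2.07] w 0.006 q7 -1.47
tool x axis [-0.003  0.    -1.   ] z dir deg -144.51
tool shift [-0.0019 -0.0023 -0.0341]
turn deg [-0.    0.14  0.11]
```

View pics/scene8c.png

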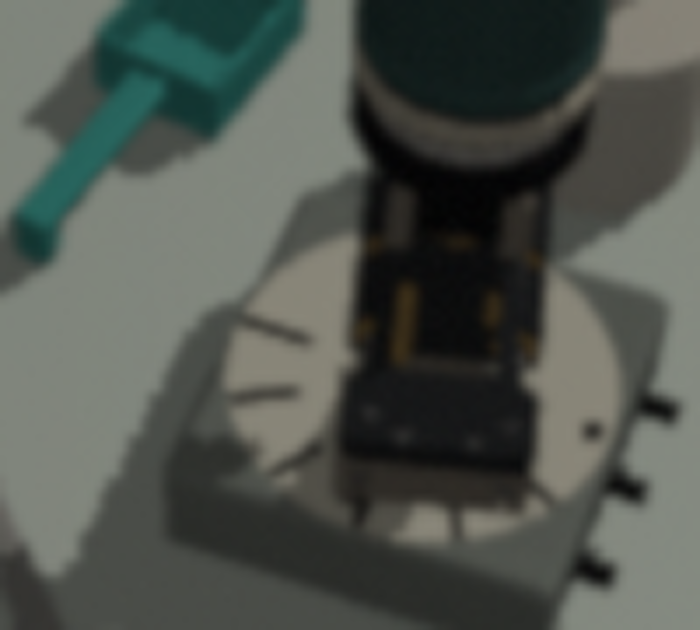

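Bar 2 (455,520) is now uncovered and the shadow has shifted, so the lever is around click 3. Force is ~6 N near the inner edge. I'll back off, re-orient clockwise and look.

Call:
arm_command --motion '[[[0,0,-0.008],[0,0,0],-1],[[0,0,-0.008],[0,0,0],-1],[[0,0,-0.002],[6,0,0],-1],[[0,0,-0.002],[6,0,0],-1],[[0,0,0],[6,0,0],-1],[[0,0,0],[6,0,0],-1],[[0,0,0],[6,0,0],-1]]'

```text
t: 9.63
tcp_pos: [0.6467, 0.1274, 0.0608]
orientation: [-0.027, -0.701, -0.024, 0.712]
force: [-0.7, 0.4, -0.6]
gripper_width: 0.0
```

```bash

python3 -c "
from h import *
lev();to_tool([.648,.113,.066],push_deg=185)
grab('scene','scene9');crop('scene9',230,120,100,90,7,'scene9c');grab('top','top9');crop('top9',180,160,80,70,8,'top9c')"
```

```text
rel r 0.0486 ang -25.8 y,z comp [ 0.0243 -0.0421] zdir 184.2 tcp [0.6467 0.1274 0.0608] F [-0.75  0.44 -0.61] t 9.63
dial angle at contact 76.0 rad 1.326
t 9.63 tcp [0.6467 0.1274 0.0608] F [-0.75  0.44 -0.61] w 0.0 q7 -1.938
tool x axis [-0.015 -0.004 -1.   ] z dir deg -175.83
tool shift [-0.0052  0.0144 -0.0002]
turn deg [-0.83  0.87 -0.17]
```

View pics/scene9c.png

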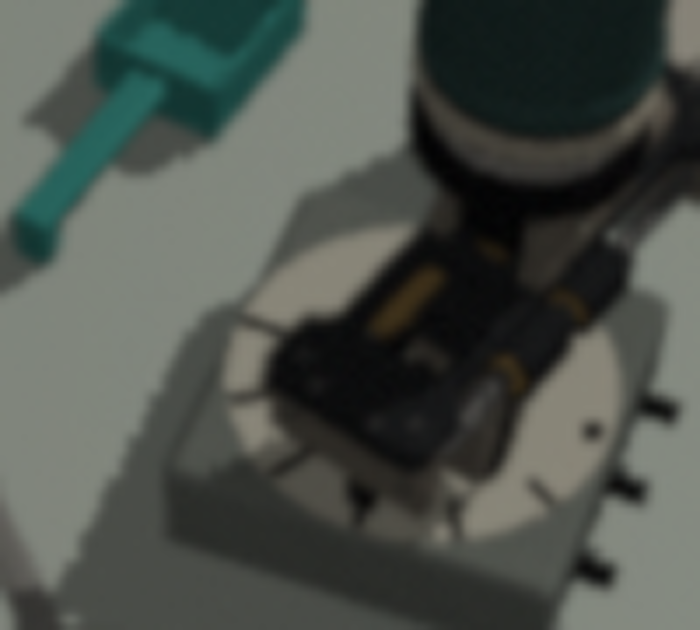

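View pics/top9c.png

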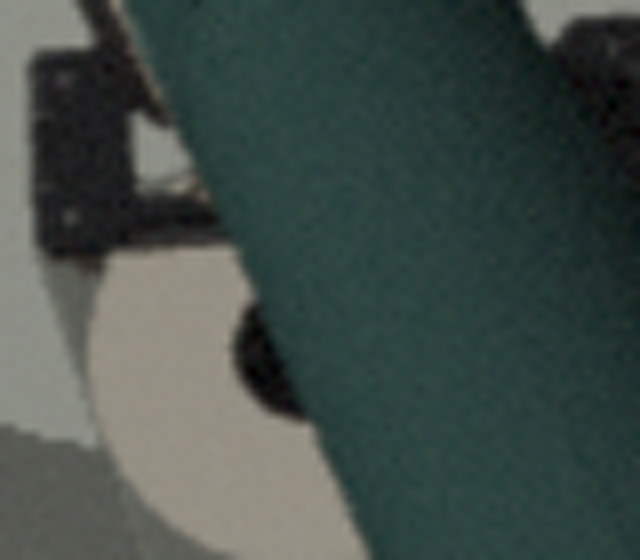

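Scene crop: the lever end at (360,495) sits on bar 3, so click 3 is confirmed and the fingers are clear at (430,500). Positioning and pushing to click 4.

Call:
arm_command --motion '[[[-0.004,0.007,0],[-0.8,0.9,0],-1],[[-0.001,0.007,0],[0,0,0],-1],[[0,0,0.006],[0,0,0],-1],[[0,0,0.006],[0,-0.5,0],-1],[[0,0,0.006],[0,-0.5,0],-1]]'

```text
t: 10.15
tcp_pos: [0.6306, 0.1092, 0.066]
orientation: [-0.038, -0.701, -0.035, 0.711]
force: [2.9, -1.2, -0.5]
gripper_width: 0.009
```

```bash

python3 -c "
from h import *
lev();to_tool([.648,.113,.066],push_deg=185)"
```

```text
rel r 0.048 ang -54.9 y,z comp [ 0.0419 -0.0234] zdir 185.9 tcp [0.6306 0.1092 0.066 ] F [ 2.94 -1.18 -0.5 ] t 10.15
dial angle at contact 98.0 rad 1.71
t 10.15 tcp [0.6306 0.1092 0.066 ] F [ 2.94 -1.18 -0.5 ] w 0.009 q7 -1.896
tool x axis [-0.014 -0.006 -1.   ] z dir deg -174.09
tool shift [-0.0002 -0.002  -0.0177]
turn deg [ 0.91  0.82 -0.26]
```

Call:
arm_command --motion '[[[0,0,0.005],[0.5,0.4,0],-1],[[0,0,0.004],[0,0,0],-1]]'

```text
t: 10.32
tcp_pos: [0.621, 0.1072, 0.0663]
orientation: [-0.035, -0.704, -0.031, 0.709]
force: [-0.2, 0.7, 1.1]
gripper_width: 0.003
```

```bash

python3 -c "
from h import *
lev();to_tool([.648,.113,.066],push_deg=185)
grab('scene','scene10');crop('scene10',230,120,100,90,7,'scene10c')"
```

```text
rel r 0.0451 ang -66.5 y,z comp [ 0.0428 -0.0141] zdir 185.3 tcp [0.621  0.1072 0.0663] F [-0.24  0.68  1.09] t 10.32
dial angle at contact 110.0 rad 1.92
t 10.32 tcp [0.621  0.1072 0.0663] F [-0.24  0.68  1.09] w 0.003 q7 -1.909
tool x axis [-0.006 -0.005 -1.   ] z dir deg -174.66
tool shift [ 0.0001 -0.0033 -0.0274]
turn deg [ 0.34  0.4  -0.28]
```

View pics/scene10c.png

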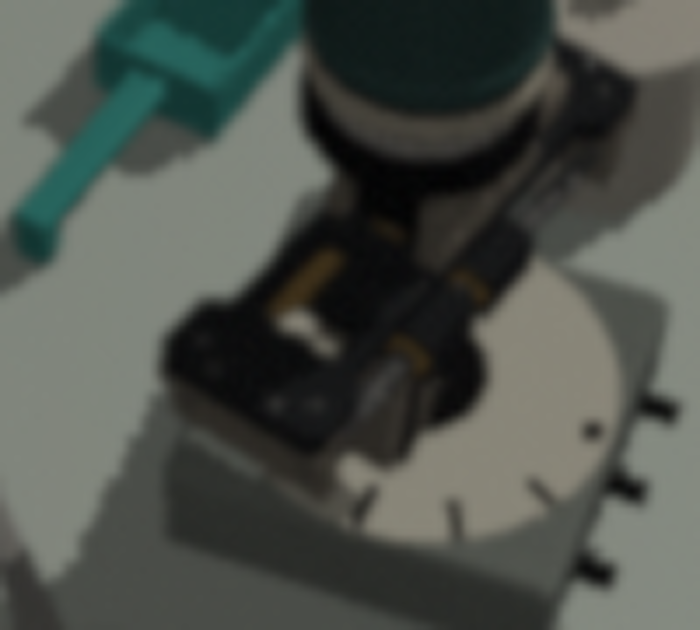

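The force fell to zero, so the lever has sprung ahead into click 4. Back off, re-orient another 30° and verify.

Call:
arm_command --motion '[[[0,0,-0.007],[0,0,0],-1],[[0,0,-0.007],[0,0,0],-1],[[0,0,-0.002],[6,0,0],-1],[[0,0,0],[6,0,0],-1],[[0,0,0],[6,0,0],-1],[[0,0,0],[6,0,0],-1],[[0,0,0],[6,0,0],-1]]'

```text
t: 10.95
tcp_pos: [0.6381, 0.1114, 0.0656]
orientation: [0.155, -0.686, 0.159, 0.693]
force: [-0.3, 0.9, 0.6]
gripper_width: 0.002
```

```bash

python3 -c "
from h import *
lev();to_tool([.624,.093,.066],push_deg=155.5)
grab('scene','scene11');crop('scene11',230,120,100,90,7,'scene11c')"
```

```text
rel r 0.0511 ang -46.6 y,z comp [ 0.0182 -0.0478] zdir 154.3 tcp [0.6381 0.1114 0.0656] F [-0.29  0.87  0.6 ] t 10.95
dial angle at contact 97.0 rad 1.693
t 10.95 tcp [0.6381 0.1114 0.0656] F [-0.29  0.87  0.6 ] w 0.002 q7 -2.36
tool x axis [-0.011 -0.003 -1.   ] z dir deg 154.26
tool shift [-0.0002  0.0227  0.0048]
turn deg [-1.23  0.48 -0.44]
```

View pics/scene11c.png

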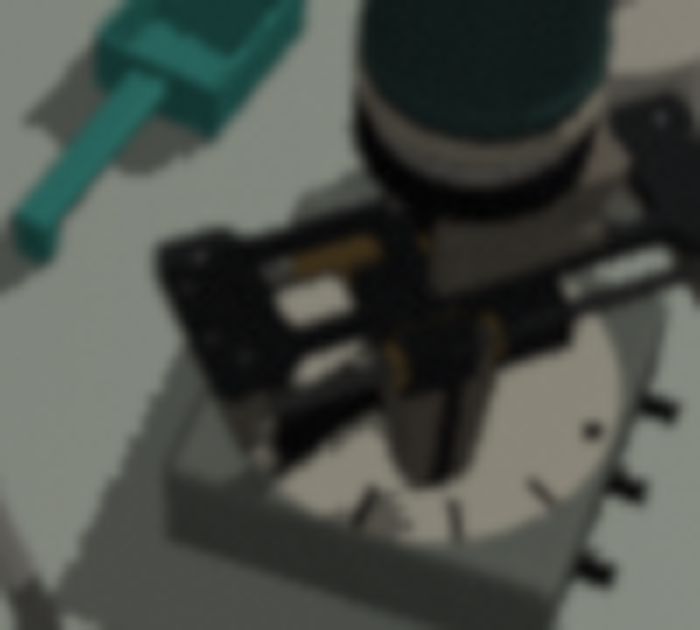

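The lever end (280,450) is at bar 4, so click 4 is confirmed, and the closed fingers (430,450) are clear of it. Moving out along the lever and starting the last push, carefully.

Call:
arm_command --motion '[[[0,0.008,0],[-1.2,0.5,-0.4],-1],[[0,0.008,0],[0,0,0],-1],[[0,0.006,0.004],[0,0,0],-1],[[0,0,0.006],[0,0,0],-1],[[0,0,0.006],[0,0,0],-1]]'

```text
t: 11.42
tcp_pos: [0.6137, 0.0964, 0.0649]
orientation: [-0.148, 0.692, -0.148, -0.691]
force: [1.4, -1.0, 1.1]
gripper_width: 0.009
```

```bash

python3 -c "
from h import *
lev();to_tool([.624,.093,.066],push_deg=155.5)"
```

```text
rel r 0.0532 ang -78.4 y,z comp [ 0.0432 -0.0311] zdir 155.9 tcp [0.6137 0.0964 0.0649] F [ 1.4  -0.97  1.08] t 11.42
dial angle at contact 121.0 rad 2.112
t 11.42 tcp [0.6137 0.0964 0.0649] F [ 1.4  -0.97  1.08] w 0.009 q7 -2.328
tool x axis [ 0.001 -0.001 -1.   ] z dir deg 155.86
tool shift [-0.0011 -0.0012 -0.0108]
turn deg [ 0.36 -0.07 -0.03]
```

Contact is just starting at about 121°. Two more rows, then check.

Call:
arm_command --motion '[[[0,0,0.005],[0,0,0],-1],[[0,0,0.005],[0,0,0],-1]]'

```text
t: 11.58
tcp_pos: [0.6048, 0.0989, 0.0655]
orientation: [-0.147, 0.693, -0.148, -0.69]
force: [1.3, -1.3, 0.1]
gripper_width: 0.005
```

```bash

python3 -c "
from h import *
lev();to_tool([.624,.093,.066],push_deg=155.5)"
```

```text
rel r 0.0496 ang -87.9 y,z comp [ 0.0445 -0.022 ] zdir 155.9 tcp [0.6048 0.0989 0.0655] F [ 1.3  -1.32  0.13] t 11.58
dial angle at contact 129.5 rad 2.26
t 11.58 tcp [0.6048 0.0989 0.0655] F [ 1.3  -1.32  0.13] w 0.005 q7 -2.339
tool x axis [ 0.004 -0.002 -1.   ] z dir deg 155.85
tool shift [-0.0004 -0.0025 -0.0199]
turn deg [ 0.35 -0.26 -0.02]
```

Call:
arm_command --motion '[[[0,0,0.005],[0,0,0],-1]]'

```text
t: 11.67
tcp_pos: [0.6, 0.1008, 0.0657]
orientation: [-0.147, 0.693, -0.148, -0.69]
force: [0.5, -1.7, 0.1]
gripper_width: 0.002
```

```bash

python3 -c "
from h import *
lev()
grab('scene','scene12');crop('scene12',230,120,100,90,7,'scene12c');grab('top','top12');crop('top12',180,160,80,70,8,'top12c')"
```

```text
rel r 0.0478 ang -93.6 y,z comp [ 0.0448 -0.0168] zdir 155.9 tcp [0.6    0.1008 0.0657] F [ 0.5  -1.72  0.07] t 11.67
dial angle at contact 134.0 rad 2.339
```

View pics/scene12c.png

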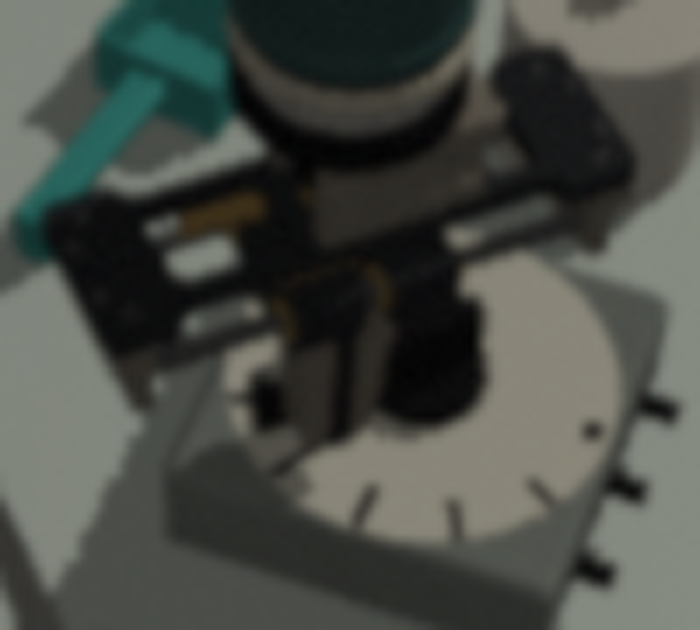

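View pics/top12c.png

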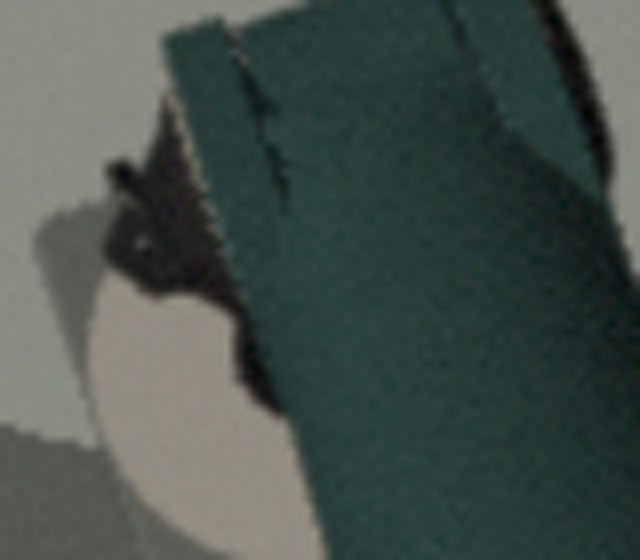

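```bash

python3 -c "
from h import *
im=load('scene12'); lev()
for d in (120,130,135,140,150):
    w=np.radians(20.5-d); ax=np.array([.605,.147]); u=np.array([np.cos(w),np.sin(w)])
    P=[[*(ax+u*.07),z] for z in(.056,.07,.084)]+[[*(ax+u*.072),.05]]
    print(d,(7*(proj(im,P)-np.array([230,120])+.5)-.5).round(0).tolist())"
```

```text
rel r 0.0467 ang -95.0 y,z comp [ 0.0441 -0.0153] zdir 155.9 tcp [0.599  0.102  0.0655] F [ 0.17  0.57 -0.71] t 11.77
dial angle at contact 136.5 rad 2.382
120 [[272.0, 466.0], [273.0, 443.0], [274.0, 419.0], [268.0, 478.0]]
130 [[254.0, 442.0], [254.0, 419.0], [255.0, 396.0], [248.0, 454.0]]
135 [[246.0, 430.0], [247.0, 407.0], [247.0, 383.0], [241.0, 442.0]]
140 [[240.0, 417.0], [241.0, 394.0], [241.0, 371.0], [235.0, 428.0]]
150 [[232.0, 391.0], [233.0, 368.0], [233.0, 344.0], [227.0, 401.0]]
```

```bash

python3 -c "
from h import *
lev()
grab('scene','scene13');crop('scene13',230,120,100,90,7,'scene13c');lev()"
```

```text
rel r 0.0467 ang -95.0 y,z comp [ 0.0441 -0.0153] zdir 155.9 tcp [0.599  0.102  0.0655] F [ 0.17  0.57 -0.71] t 11.77
dial angle at contact 136.5 rad 2.382
rel r 0.0466 ang -94.3 y,z comp [ 0.0439 -0.0157] zdir 155.9 tcp [0.5995 0.102  0.0655] F [ 1.21 -0.08  0.99] t 11.82
dial angle at contact 135.5 rad 2.365
```

View pics/scene13c.png

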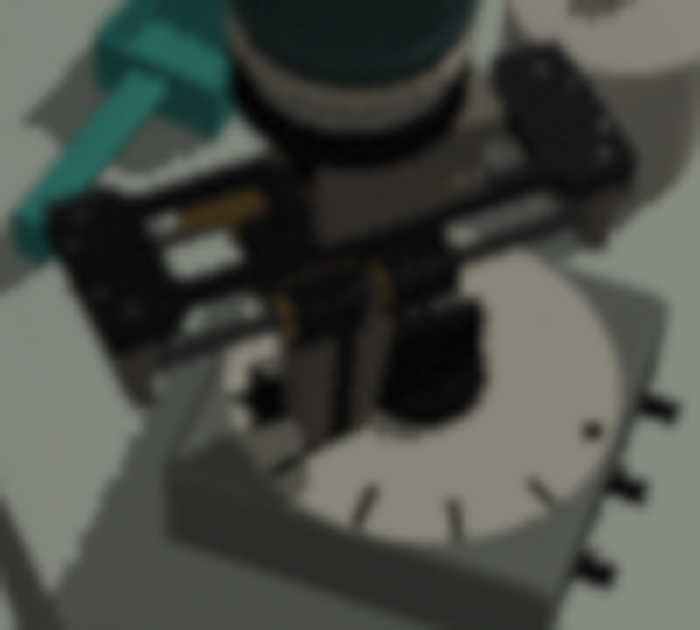

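The lever end at (265,390) is just about at the half step, ~136°. One more small push should let it spring in.

Call:
arm_command --motion '[[[0,0,0.004],[0,0,0],-1]]'

```text
t: 11.9
tcp_pos: [0.5962, 0.1037, 0.0656]
orientation: [-0.147, 0.693, -0.148, -0.69]
force: [-0.0, -0.3, 0.2]
gripper_width: 0.004
```

```bash

python3 -c "
from h import *
lev()
grab('scene','scene14');lev();crop('scene14',230,120,100,90,7,'scene14c')"
```

```text
rel r 0.0453 ang -98.6 y,z comp [ 0.0437 -0.0121] zdir 155.9 tcp [0.5962 0.1037 0.0656] F [-0.   -0.32  0.16] t 11.9
dial angle at contact 143.5 rad 2.505
rel r 0.0445 ang -100.6 y,z comp [ 0.0433 -0.0103] zdir 156.0 tcp [0.5948 0.1047 0.0654] F [-0.45  1.44 -0.75] t 11.95
dial angle at contact 147.5 rad 2.574
```

View pics/scene14c.png

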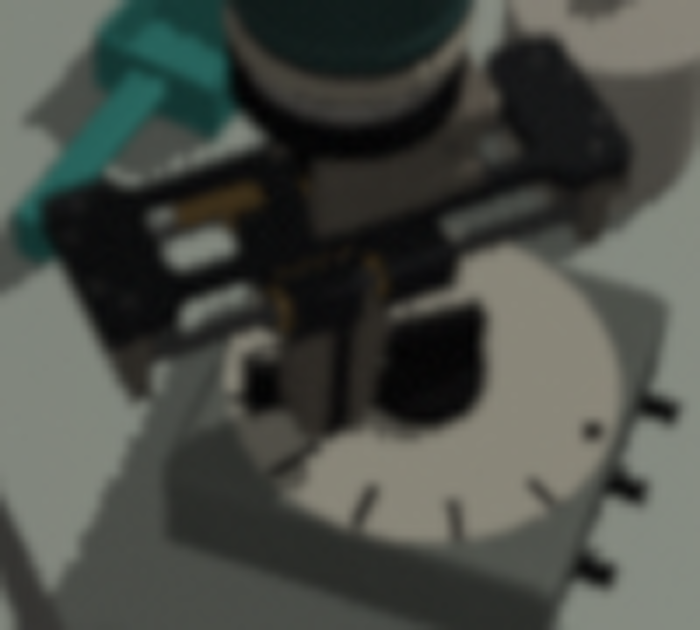

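The lever end (262,385) now covers bar 5 and the force has vanished. Backing off straight away, then lifting clear.

Call:
arm_command --motion '[[[0,0,-0.008],[0,0,0],-1],[[0,0,-0.008],[0,0,0],-1],[[0,0,-0.004],[0,0,0],-1],[[-0.03,0,0],[0,0,0],-1],[[-0.04,0,0],[0,0,0],-1],[[-0.04,0,0],[0,0,0],-1],[[-0.02,0,0],[0,0,0],-1]]'

```text
t: 12.53
tcp_pos: [0.6124, 0.095, 0.1923]
orientation: [0.145, -0.687, 0.149, 0.696]
force: [1.0, -0.2, -0.4]
gripper_width: 0.004
```

```bash

python3 -c "
from h import *
lev()
grab('scene','scene15');crop('scene15',230,120,100,90,7,'scene15c')"
```

```text
rel r 0.0544 ang -80.1 y,z comp [ 0.0451 -0.0304] zdir 156.0 tcp [0.6124 0.095  0.1923] F [ 1.01 -0.22 -0.44] t 12.53
dial angle at contact 122.0 rad 2.129
```

View pics/scene15c.png

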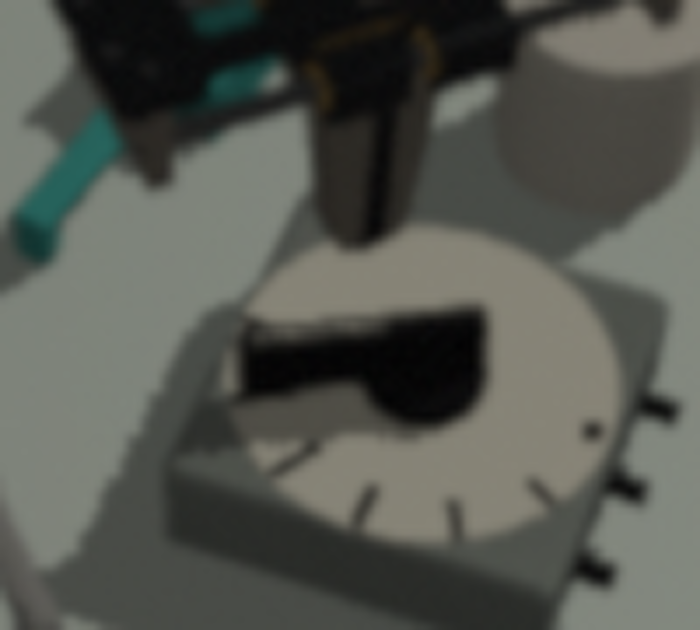

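The end edge of the lever (245, 345–392) matches the 150° prediction (344–391). I'll move the arm away for a clean top view.

Call:
arm_command --motion '[[[-0.02,0.035,0],[0,0,0],-1],[[-0.02,0.035,0],[0,0,0],-1],[[0,0.04,0],[0,0,0],-1],[[0,0.04,0],[0,0,0],-1],[[0,0.04,0],[0,0,0],-1],[[0,0.04,0],[0,0,0],-1],[[0,0.03,0],[0,0,0],-1],[[0,0.0,0],[0,0,0],-1]]'

```text
t: 13.25
tcp_pos: [0.5108, -0.1511, 0.2387]
orientation: [-0.146, 0.692, -0.146, -0.692]
force: [-0.3, -0.3, -0.9]
gripper_width: 0.007
```

```bash

python3 -c "
from h import *
lev()
grab('top','top16');crop('top16',140,110,240,190,3.3,'top16c')"
```

```text
rel r 0.3134 ang -107.1 y,z comp [ 0.3112 -0.0369] zdir 156.1 tcp [ 0.5108 -0.1511  0.2387] F [-0.26 -0.33 -0.93] t 13.25
dial angle at contact 53.0 rad 0.925
```

View pics/top16c.png

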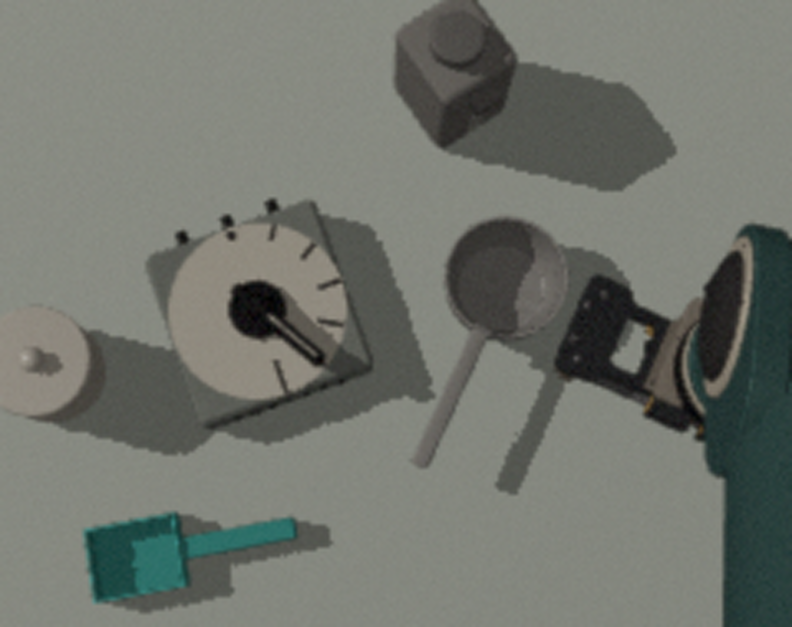

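The top view is clear. The lever points to click 5, with bars 1–4 and 6 visible and 5 covered. The handle (480,330)→(420,465) is off the pump, and the bowl, jar, dispenser and scoop stand where they were. The lever angle and object shifts get one numeric check before hand-in.

```bash

python3 - <<'E'
from h import *
im=load('top16'); c=lambda x,y,z:at_z(im,140+(x+.5)/3.3-.5,110+(y+.5)/3.3-.5,z)
b=c(257,308,.058); e=c(319,358,.084); o=c(231,236,.05)
a=lambda p:np.degrees(np.arctan2(*(p-b)[1::-1]))
print('lever deg',a(e),'off',a(o),'dial',a(o)-a(e))
bc=c(507,276,.058); print('bowl',bc.round(4),'moved from .630,-.049')
tip=c(421,464,.07); d=tip-b; w=np.radians(20.5); print('tip',tip.round(4),'pump frame',d[0]*np.cos(w)+d[1]*np.sin(w),-d[0]*np.sin(w)+d[1]*np.cos(w))
d0=load('top0')['pixels'].astype(int)
for n,(u0,v0,u1,v1) in dict(jar=(132,200,172,240),scoop=(163,262,235,296),disp=(258,105,300,156),clean=(332,206,378,238)).items():
    print(n,'mean abs px diff',np.abs(d0[v0:v1,u0:u1]-im['pixels'][v0:v1,u0:u1].astype(int)).mean().round(2))
E
```

```text
lever deg -130.1929055823967 off 20.850689324059655 dial 151.04359490645635
bowl [ 0.6298 -0.052   0.058 ] moved from .630,-.049
tip [0.4769 0.0184 0.07  ] pump frame -0.16404690698892083 -0.08020139084441251
jar mean abs px diff 10.19
scoop mean abs px diff 8.89
disp mean abs px diff 8.19
clean mean abs px diff 47.46
```

```bash
python3 -c "
from h import *
im=grab('scene','scene17'); print(manip.sense()['t']); crop('scene17',130,80,220,210,2.8,'scene17c')"
```

```text
13.35
```

View pics/scene17c.png

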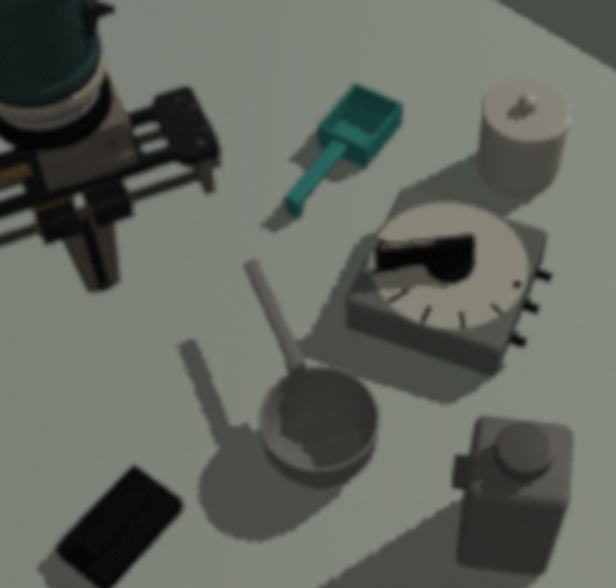

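The cleaner (120,525) and all the other objects are in place, the arm hangs free, and the lever is in click 5. Handing in.

```bash
python3 -c "
from workcell import manip
print(manip.job_done())"
```

```text
the job is handed in; nothing more can be done
None
```

The job is handed in after about 13.4 s of robot time; no verdict was reported. The bowl's handle is off the pump and the dial lever rests in click 5.

**What I did**
- **Handle:** with the fingers shut, I pushed the handle about 48° around the bowl's centre, away from the lever.
- **Dial:** it started in click 2. I pushed it clockwise one click at a time through 3 and 4 into 5, then backed off and lifted clear.

**Last checks**
- **Dial:** it measured about 151°, against 150° for click 5. Bars 1–4 and 6 are visible and the lever covers bar 5.
- **Handle:** the tip is at about (-0.164, -0.080) m in the pump's frame, outside the 150 mm square. I did not measure the handle's middle, but the pictures show the whole handle clear of the pump.
- **Bowl:** it stands upright, about 3 mm from its start.
- **Other objects:** the jar, dispenser and scoop look unmoved in the final top and scene views. The arm hid the cleaner in the last top view, and the last scene view shows it in place. I judged these by eye only: the picture comparison was inconclusive.
- **Robot:** it touches nothing.

**What disagreed or failed**
- **Camera offset:** the two camera views differed by 3 to 5 mm on the pump, so I used their average.
- **First lever push:** it stalled on the detent because the steps were too small. Larger steps then worked.

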